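# Roll the big tin onto the scale's weighing plate

## Task

The big tin lying on its side on the deck of the low kitchen scale is to be weighed without picking it up. Push on the top of the tin with your fingertips to roll it gently along the deck onto the steel weighing plate, so that it stays at rest lying straight across the middle of the plate, then take your hand away. Keep your fingers up on the top of the tin, do not lift it, shove it from low down or let it run off the deck, and leave everything else where it stands.

Things in the scene. Friction and masses are not known exactly. Their poses are not given: they have to be found in the camera images.
- tin: plain ribbed catering tin on its side, the only tin lying down: 100 mm diameter, 118 mm long, 0.7 to 1 kg. Origin at its middle, on its axis; x runs along its length; z is up at the start and turns as it rolls. It starts 120 to 190 mm to either side of the plate's middle, nearly straight across the deck. Friction about 0.6; the rubbery deck stops it from 0.1 m/s within about 25 mm.
- scale: low scale fixed to the table; grey deck 24 mm high, origin on the table under the plate's middle. The lane, x -90 to 90 mm, runs along y, with 10 mm high lips at y = +-290 mm. Beyond it (x 95 to 175 mm) is a strip at deck height with a white readout box (x 120 to 170, y -75 to 75 mm, 35 mm above the deck) and three small containers.
- plate_mid (a point): centre of the steel weighing plate's upper face, which lies flush in the scale's deck 24 mm above the table; the plate is 110 mm along y and 176 mm along x. Axes as the scale's: y along the deck (the rolling direction, either way), x across it, z up.
- small_tin: small ribbed tin standing upright on the scale's deck, 60 mm diameter, 75 mm tall, at the end of the deck that the big tin is not on; its origin lies on its axis 50 mm above the deck. A bystander.
- spice_jar: glass jar, 44 mm diameter, 85 mm tall, standing on the scale's far-side strip; origin at the centre of its underside. A bystander.
- sauce_bottle: small amber bottle, 42 mm diameter, 95 mm tall, standing on the scale's far-side strip; origin at the centre of its underside. A bystander.
- tall_tin: tin standing upright on the table, 74 mm diameter, 110 mm tall; origin at the centre of its underside. A bystander.
- salt_pot: small lidded steel pot, 40 mm diameter, 60 mm tall, standing on the scale's far-side strip; origin at the centre of its underside. A bystander.
- mug: white mug on the table, 80 mm across, 90 mm tall; origin at the centre of its underside. A bystander.
Not all that is in view belongs to the job. What is shaped like the tin but blue or brown is not meant.

How it is judged (in metres and radians):
On the way:
1. the tin has rolled (not slid) by well over a quarter turn (angle between tin's own z axis and vertical above 1.6 rad).
At the end, for the whole second after the job is handed in: the tin lies at rest on the weighing plate, its middle within 18 mm of the plate's middle along the deck and 30 mm across it, square across the deck to within 0.2 rad (11 degrees) (y of tin in the frame of plate_mid between -0.018 and 0.018 m and x of tin in the frame of plate_mid between -0.03 and 0.03 m and z of tin in the frame of plate_mid between 0.045 and 0.055 m and angle between the x axis of tin and the x axis of plate_mid, either way round below 0.2 rad and linear speed of tin below 0.01 m/s and angular speed of tin below 0.2 rad/s); the robot touches nothing.
It fails at once if the tin is lifted more than 12 mm off the deck (z of tin in the frame of plate_mid above 0.062 m).
It fails at once if the tin falls off the deck or is stood up (z of tin in the frame of plate_mid below 0.04 m or angle between tin's own x axis and vertical below 1.2 rad or angle between tin's own x axis and vertical above 1.95 rad).
It fails at once if the fingers push the tin with the fingertips well below its top (more than about 35 mm below it) (contact force between the fingers and tin above 0.5 N and height (world z) of the grasp point below 0.108 m).
It fails at once if the tin runs faster than 0.35 m/s (linear speed of tin above 0.35 m/s).
It fails at once if a bystander is moved more than 20 mm or tipped (distance of any of small_tin, spice_jar, sauce_bottle, tall_tin, salt_pot, mug from where it was at the start of the episode above 0.02 m or angle between any of small_tin, spice_jar, sauce_bottle, tall_tin, salt_pot, mug's own z axis and vertical above 0.4 rad).
It also fails if it takes over 67 s, if anything falls off the work surface, if the arm or the gripper's body presses on something with over 40 N, if the wrist force passes 120 N, or if a joint passes its speed limit or range.

## Robot

A 7-joint arm with a two-finger parallel gripper is mounted at the origin on the work surface. World frame = base frame: x ahead of the robot, y to its left, z up, the work surface at z = 0. Lengths are in m, angles in degrees, forces in N, time in s.
With the tool pointing down it reaches from about 0.425 to 0.875 m from the base axis. Payload 4.7 kg.
Tool frame: the origin (TCP) lies between the finger pads; the fingertips stand 8 mm ahead of it and the grasp point (between the pads) lies 11 mm behind it; z points along the fingers, y is the line along which they close (so a half turn about z gives the same grasp; the last joint's range is limited). The gripper opens to 87 mm and grips with 3 to 60 N. Pads are 19 mm wide; open, the fingers measure 117 mm over their backs; the gripper's body (75 mm by 190 mm) begins 51 mm behind the grasp point.
Start: joints at [-68.635, 18.392, -4.016, 83.108, 1.295, 78.541, -3.26], TCP at [0.228, 0.609, 0.231] pointing down, gripper open.
Joint ranges: [-163.93, 163.93], [-17.29, 119.83], [-79.2, 71.16], [3.27, 140.29], [-89.18, 269.18], [5.43, 117.66], [-154.24, 154.24]. Speed limits (degrees/s): [147.25, 147.25, 180, 180, 180, 180, 180].

## Interface

Orientations are given as [roll, pitch, yaw] about the fixed x, y, z axes, in that order (R = Rz(yaw) Ry(pitch) Rx(roll)).
In Python, from cell import env, viewer gives the robot as it stands. The module is installed in compiled form; this text tells all that it offers.
- The arm moves only by the tool arm_command, never from a script. Its argument "series" is a list of rows, each a list of 2 entries, a list of its own where there are three numbers: the shift along the tool's x, y, z in mm, then the turn about the tool's z in rad. A call has exactly 5 rows; each row is the pose to reach, as a shift and turn from the pose commanded when the call began, along the tool's axes at that moment; what a row does not reach only later rows make up. A row lasts 1/10 s, in which the tool goes at most 50 mm and 8.59 degrees, less where a joint would pass 70% of its speed; a pose out of reach is approached as far as the arm can. A call with a gripper value outside its range is refused whole. "grip" is the gripper command: -1 is fully open, 1 is shut, values between are in proportion, set as the call begins (left out, the last holds). The fingers move at their own pace and stop on an object; "grip_force" is the grip in N (left out, the last holds). Time passes only in rows, so rows that repeat a pose let the fingers close, or fill a call up. It gives the time, the measured TCP pose, the force, the opening and the grip force at its end, in the units of the state.
- env.get_obs(): the state, without advancing time (a new reading comes with each control period).
- viewer.read_camera(name): name is "side" or "top" or "wrist"; returns (picture, depth): 480x640x3 uint8, blue, green, red; 480x640 float32, m along the optical axis (not along the pixel's ray), 0 where there is no reading.
- viewer.calibration(name): a dict with "K" (3x3 intrinsics, pixels), "T" (4x4, takes a point from camera to world coordinates); the wrist camera has in their place "hand_eye" (4x4, takes a point from camera to tool coordinates, whose origin is the TCP and whose axes are the flange's). Camera axes: x right, y up, looking along -z (the intrinsics and any distortion apply to the point x, -y, -z); pixel columns grow to the right and rows downward; lengths in m; the calibration is good to about 2 mm. A picture is of the moment at which its call begins: read the wrist's pose just before it. calibration takes no time and is no camera call.
- env.sign_off(): hands the job in; it is judged then, once.
The state is a dict: "time_s": time; "qpos": joint angles; "joint_velocities": joint speeds; "effort": joint torques, N m; "tool_pos": TCP position; "tool_rot": TCP orientation; "force": force on the tool from outside, world axes, zero at the start; "wrist_torque": the same for the moment, N m; "grip_width": finger opening in m; "grasp_force": force on a finger pad.
Only numpy, scipy, OpenCV 4.12 (cv2) and the standard library are available. Lean on these libraries where they do the work, as an engineer would, in place of code of your own. Each camera call takes 0.05 s, during which the arm holds its last target. There are 200 camera calls.

## Working session

There is one attempt and no reset: what is moved stays moved. The work goes in short steps, Python scripts to look and compute and a tool call to move; the robot and the scene stay as the last step left them, time stands still between calls to the robot, and variables do not carry over. Pictures are saved under pics/ and viewed, at most 10 in all, crops included, and the job is handed in when it is done.

Besides the shell and the picture viewer there is one more tool, called by a JSON object that holds its "op" and its "data", one argument or row to a line. arm_command: Moves the arm, as the interface text tells. Its arguments: {"type":"object","properties":{"series":{"type":"array"},"grip":{"type":"number"},"grip_force":{"type":"number"}},"required":["series"]}

```bash
mkdir -p pics; cat > h.py <<'E'
import numpy as np, cv2
from cell import env, viewer
def cloud(name):
    im,d=viewer.read_camera(name); c=viewer.calibration(name); K=c["K"]; T=np.array(c["T"])
    v,u=np.mgrid[0:480,0:640]
    P=np.stack([(u-K[0][2])/K[0][0]*d,-(v-K[1][2])/K[1][1]*d,-d],-1)
    return im,d,P@T[:3,:3].T+T[:3,3]
E
python3 - <<'E'
from h import *
o=env.get_obs(); print(o)
for n in("top","side"):
    im,d,W=cloud(n); cv2.imwrite(f"pics/{n}0.png",im); np.save(n+"0.npy",W)
    print(n,{k:np.round(v,3).tolist() if not isinstance(v,str) else v for k,v in viewer.calibration(n).items()})
E
```

```text
{'time_s': 0.0, 'qpos': array([-68.63392826,  18.44043247,  -4.01517265,  83.17804166,
         1.29775559,  78.53952018,  -3.26173897]), 'joint_velocities': array([ 0.01796225,  0.11218056,  0.06711395, -0.11758783, -0.0335876 ,
        0.0265498 , -0.03299862]), 'effort': array([-1.72096229e-04, -4.91294003e+01, -4.03813524e-01, -3.12519228e+01,
       -6.37795287e-02,  4.39798983e-02,  1.59478177e-04]), 'tool_pos': array([0.22812477, 0.60805953, 0.22941839]), 'tool_rot': array([-1.79887405e+02,  8.64823267e-03,  1.59442227e+02]), 'force': array([ 0.22934188, -0.45136317,  0.77898693]), 'wrist_torque': array([-0.00571889,  0.0010558 ,  0.03118749]), 'grasp_force': 0.0, 'grip_width': 0.08700582316995631}
top {'K': [[617.414, 0.0, 305.265], [0.0, 617.414, 252.045], [0.0, 0.0, 1.0]], 'T': [[0.028, 0.996, -0.082, 0.385], [-1.0, 0.029, 0.001, -0.018], [0.003, 0.082, 0.997, 1.668], [0.0, 0.0, 0.0, 1.0]]}
side {'K': [[439.005, 0.0, 321.896], [0.0, 439.005, 226.44], [0.0, 0.0, 1.0]], 'T': [[0.929, 0.202, -0.311, 0.176], [-0.371, 0.487, -0.791, -0.919], [-0.008, 0.85, 0.527, 0.689], [0.0, 0.0, 0.0, 1.0]]}
```

View pics/top0.png

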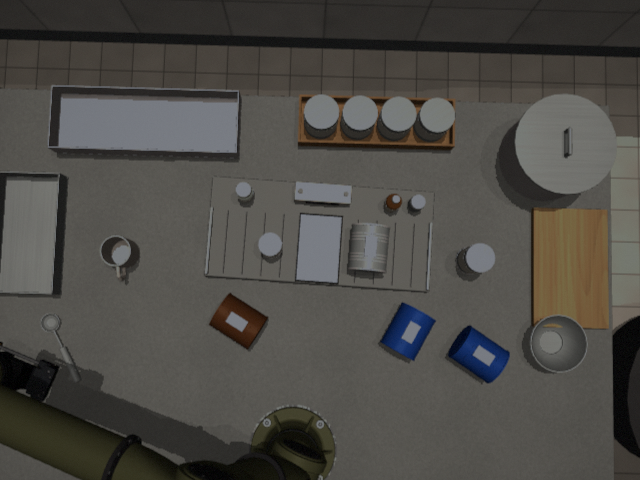

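View pics/side0.png

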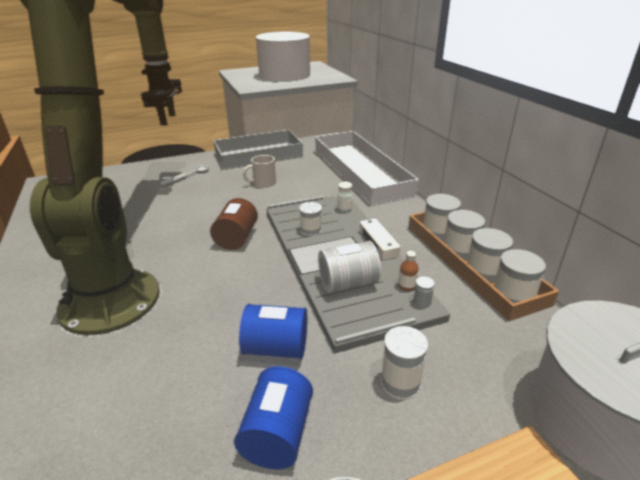

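The top view shows the plate at about (319,248), the ribbed tin lying at (369,248) on the robot's right of it (world −y), and the small tin at (270,245). The side view confirms this.

```bash
cat >> h.py <<'E'
def plate(im,W):
    m=((im.min(2)>150)&(abs(W[...,2]-.024)<.015)).astype(np.uint8); m[:205]=0;m[295:]=0;m[:,:285]=0;m[:,355:]=0
    p=W[...,:2][m>0].astype(np.float32); return cv2.minAreaRect(p),len(p),W[...,2][m>0].mean()
def tin(W,lo=.085,hi=.14):
    # W: world cloud; points of the upper part in the lane
    m=(W[...,2]>lo)&(W[...,2]<hi); m[:212]=0;m[282:]=0;m[:,:296]=0;m[:,396:]=0
    p=W[m]; r=cv2.minAreaRect(p[:,:2].astype(np.float32)); return r,p
E
python3 - <<'E'
from h import *
im=cv2.imread("pics/top0.png");W=np.load("top0.npy")
(r,n,z)=plate(im,W);print(r,n,z,cv2.boxPoints(r))
r,p=tin(W);print(r,len(p),np.percentile(p[:,2],[1,50,99]),cv2.boxPoints(r))
# corners by eye of plate at z=.024, deck corners
for u,v in[(300,213),(343,216),(340,284),(296,281),(214,178),(434,192),(430,291),(206,275),(393,201),(417,203),(322,193)]:print((u,v),W[v,u].round(3))
cv2.imwrite("pics/crop.png",cv2.resize(im[165:305,195:445],None,fx=3.2,fy=3.2,interpolation=cv2.INTER_CUBIC))
E
```

```text
((0.0, 0.0), (0.0, 0.0), 0.0) 0 nan [[0. 0.]
 [0. 0.]
 [0. 0.]
 [0. 0.]]
((0.5297484993934631, -0.18248063325881958), (0.09679076075553894, 0.11952965706586838), 86.1810531616211) 1760 [0.08675722 0.11729242 0.12981248] [[ 0.46689305 -0.22678798]
 [ 0.5861573  -0.23474911]
 [ 0.5926039  -0.13817328]
 [ 0.47333968 -0.13021216]]
(300, 213) [ 0.624 -0.003  0.029]
(343, 216) [ 0.62  -0.118  0.025]
(340, 284) [ 0.438 -0.114  0.026]
(296, 281) [0.443 0.003 0.021]
(214, 178) [0.714 0.232 0.023]
(434, 192) [ 0.697 -0.367 -0.002]
(430, 291) [ 0.426 -0.358  0.006]
(206, 275) [0.452 0.243 0.025]
(393, 201) [ 0.648 -0.238  0.121]
(417, 203) [ 0.651 -0.306  0.084]
(322, 193) [ 0.674 -0.059  0.062]h.py:10: RuntimeWarning: Mean of empty slice.
  p=W[...,:2][m>0].astype(np.float32); return cv2.minAreaRect(p),len(p),W[...,2][m>0].mean()
  ret = ret.dtype.type(ret / rcount)
```

View pics/crop.png

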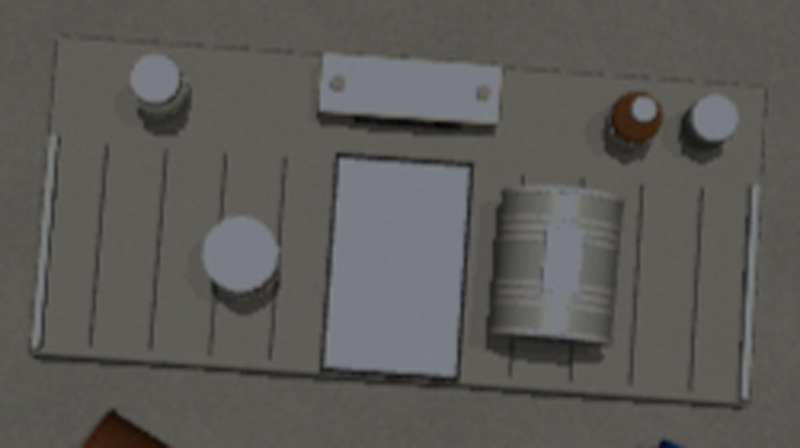

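Plate corners in the crop are at about (336,155), (472,161), (458,378) and (322,370). The tin's corners are at about (502,190), (622,195), (608,343) and (492,335).

```bash
cat >> h.py <<'E'
def pix2w(u,v,z,name="top"):
    c=viewer.calibration(name);K=c["K"];T=np.array(c["T"])
    r=T[:3,:3]@np.array([(u-K[0][2])/K[0][0],-(v-K[1][2])/K[1][1],-1]); o=T[:3,3]; return o+r*(z-o[2])/r[2]
from scipy.spatial.transform import Rotation as R
def to(x,y,z,yaw=None,o=None):
    o=o or env.get_obs(); M=R.from_euler("xyz",o["tool_rot"],degrees=True)
    s=M.inv().apply(np.array([x,y,z])-o["tool_pos"])*1000
    t=0 if yaw is None else -np.radians((yaw-o["tool_rot"][2]+180)%360-180)
    print("t",round(o["time_s"],2),"pos",o["tool_pos"].round(4),"rot",o["tool_rot"].round(2),"F",o["force"].round(1),"shift mm",s.round(1),"turn",round(t,3))
E
python3 - <<'E'
from h import *
f=lambda c:((c[0]+.5)/3.2-.5+195,(c[1]+.5)/3.2-.5+165)
P=np.array([pix2w(*f(c),.024) for c in[(336,155),(472,161),(458,378),(322,370)]]);c=P.mean(0)
print(P.round(4),c)
e=(P[0]+P[1]-P[2]-P[3]);print("yaw x-axis",np.degrees(np.arctan2(e[1],e[0])),np.linalg.norm(e)/2)
e=(P[0]+P[3]-P[1]-P[2]);print("yaw y-axis-90",np.degrees(np.arctan2(e[1],e[0]))-90,np.linalg.norm(e)/2)
L=[pix2w(*f(c),.034) for c in[(55,137),(36,347),(757,186),(745,399)]]
e=L[0]+L[1]-L[2]-L[3];print("lips",np.array(L).mean(0),np.degrees(np.arctan2(e[1],e[0]))-90,np.linalg.norm(e)/2)
W=np.load("top0.npy")
r,p=tin(W,.11);print(r);
to(.48,.30,.23,110)
E
```

```text
[[ 0.6249 -0.0016  0.024 ]
 [ 0.6231 -0.1158  0.024 ]
 [ 0.4409 -0.1085  0.024 ]
 [ 0.4443  0.0048  0.024 ]] [ 0.53329572 -0.05526847  0.024     ]
yaw x-axis -2.168442618694849 0.18158609413735036
yaw y-axis-90 -1.309503070814415 0.1137771381330715
lips [ 0.53137057 -0.05597323  0.034     ] -2.4648738043084393 0.5872902899073128
((0.5299981236457825, -0.18245439231395721), (0.0795823261141777, 0.11869791895151138), 85.713623046875)
t 0.1 pos [0.2281 0.6081 0.2296] rot [-1.7990e+02  1.0000e-02  1.5945e+02] F [-0.1  0.7 -0.4] shift mm [-3.440e+02 -2.001e+02 -1.000e-01] turn 0.863
```

{"op": "arm_command", "data": {
  "series": [
    [[-43, -25, 0], 0.11],
    [[-86, -50, 0], 0.22],
    [[-129, -75, 0], 0.33],
    [[-172, -100, 0], 0.44],
    [[-215, -125, 0], 0.55]
  ],
  "grip": 0.3
}}

```text
time_s: 0.6
tool_pos: [0.3865, 0.4141, 0.2303]
tool_rot: [-180.0, 0.0, 127.7]
force: [0.1, 1.0, -0.2]
grip_width: 0.055
grasp_force: 0.0
```

```bash
python3 - <<'E'
from h import *
o=env.get_obs();print(o["grip_width"]);to(.48,.2,.23,97,o)
E
```

```text
0.055034761066710944
t 0.6 pos [0.3865 0.4141 0.2303] rot [-179.98    0.    127.68] F [ 0.1  1.  -0.2] shift mm [-226.6  -56.9    0.3] turn 0.535
```

{"op": "arm_command", "data": {
  "series": [
    [[-46, -12, 0], 0.11],
    [[-92, -24, 0], 0.22],
    [[-138, -36, 0], 0.33],
    [[-184, -48, 0], 0.43],
    [[-227, -57, 0], 0.535]
  ],
  "grip": -0.3
}}

```text
time_s: 1.1
tool_pos: [0.4806, 0.1995, 0.2304]
tool_rot: [-180.0, 0.0, 97.0]
force: [0.2, 0.4, 0.6]
grip_width: 0.0568
grasp_force: 0.0
```

```bash
python3 - <<'E'
from h import *
o=env.get_obs();print(o["grip_width"]);to(.53,-.192,.18,87,o)
E
```

```text
0.05682543354558235
t 1.1 pos [0.4806 0.1995 0.2304] rot [-179.99    0.     96.99] F [0.2 0.4 0.6] shift mm [-394.6    1.4   50.4] turn 0.174
```

{"op": "arm_command", "data": {
  "series": [
    [[-45, 0, 0], 0.03],
    [[-90, 0, 0], 0.07],
    [[-135, 0, 0], 0.1],
    [[-180, 0, 0], 0.14],
    [[-225, 1, 0], 0.174]
  ]
}}

```text
time_s: 1.6
tool_pos: [0.5094, -0.0228, 0.2304]
tool_rot: [-180.0, -0.0, 87.2]
force: [1.6, -0.7, 0.9]
grip_width: 0.0567
grasp_force: 0.0
```

```bash
python3 - <<'E'
from h import *
to(.53,-.192,.15,87)
E
```

```text
t 1.6 pos [ 0.5094 -0.0228  0.2304] rot [-1.7999e+02 -3.0000e-02  8.7230e+01] F [ 1.6 -0.7  0.9] shift mm [-168.    28.8   80.3] turn 0.004
```

{"op": "arm_command", "data": {
  "series": [
    [[-45, 8, 10], 0],
    [[-90, 16, 20], 0],
    [[-135, 24, 30], 0],
    [[-168, 29, 55], 0],
    [[-168, 29, 80], 0]
  ]
}}

```text
time_s: 2.1
tool_pos: [0.53, -0.1971, 0.1503]
tool_rot: [179.9, 0.2, 86.8]
force: [-0.4, 0.1, -0.2]
grip_width: 0.0566
grasp_force: 0.0
```

{"op": "arm_command", "data": {
  "series": [
    [[0, 0, 5], 0],
    [[0, 0, 10], 0],
    [[0, 0, 14], 0],
    [[0, 0, 17], 0],
    [[0, 0, 19], 0]
  ]
}}

```text
time_s: 2.6
tool_pos: [0.5315, -0.1896, 0.1322]
tool_rot: [179.9, -0.0, 87.4]
force: [-1.6, 0.7, 12.0]
grip_width: 0.0565
grasp_force: 6.5
```

```bash
python3 - <<'E'
from h import *
to(.53,-.192,.13,87)
im,d,W=cloud("top");r,p=tin(W,.1,.128);print(r)
im,_=viewer.read_camera("side");cv2.imwrite("pics/s1.png",cv2.resize(im[130:350,220:500],None,fx=2.5,fy=2.5))
E
```

```text
t 2.6 pos [ 0.5315 -0.1896  0.1322] rot [ 1.7992e+02 -2.0000e-02  8.7390e+01] F [-1.6  0.7 12. ] shift mm [-2.5 -1.4  2.2] turn 0.007
((0.5336395502090454, -0.1516965925693512), (0.02654668688774109, 0.11609333008527756), 85.72911834716797)
```

View pics/s1.png

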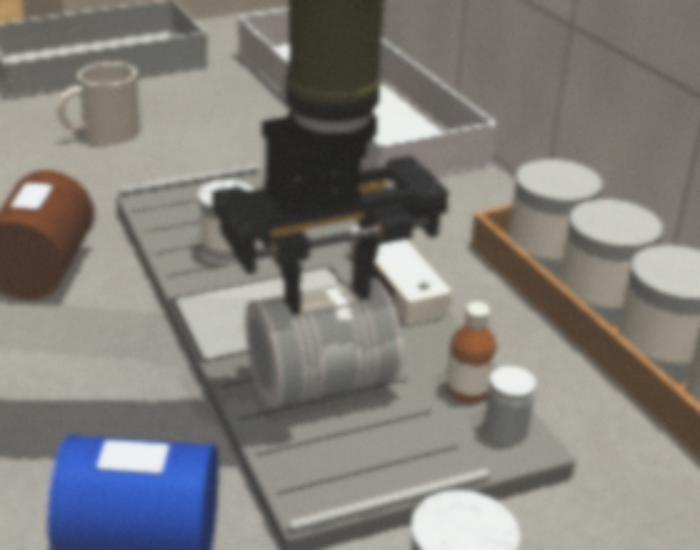

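The tips rest on top of the tin with 12 N. I'll do a first slow stroke.

{"op": "arm_command", "data": {
  "series": [
    [[6, 0, 0], 0],
    [[14, 0, 0], 0],
    [[22, 0, 0], 0],
    [[30, 0, 0], 0],
    [[36, 0, 0], 0]
  ]
}}

```text
time_s: 3.2
tool_pos: [0.5338, -0.1529, 0.1323]
tool_rot: [179.9, -0.0, 87.4]
force: [1.7, -1.2, 4.1]
grip_width: 0.0568
grasp_force: 2.1
```

```bash
cat >> h.py <<'E'
def look(tag):
    "label-independent tin estimate from the side camera: fit a cylinder (r=50mm) on cloud points near the lane"
    im,d,W=cloud("side"); o=env.get_obs()
    m=(W[...,2]>.04)&(W[...,2]<.122)&(W[...,0]>.47)&(W[...,0]<.6)&(W[...,1]>-.27)&(W[...,1]<.02)&(d>0)
    p=W[m]
    from scipy.optimize import least_squares
    f=lambda q:np.hypot((p[:,1]-q[0]-q[1]*(p[:,0]-.53))*np.cos(q[1]),p[:,2]-q[2])-.05
    s=least_squares(f,[-.18 if len(p)==0 else np.median(p[:,1])+.03,0,.074],loss="soft_l1",f_scale=.002)
    print(tag,"n",len(p),"tin y@x.53",s.x[0].round(4),"yaw",np.degrees(s.x[1]).round(1),"z",s.x[2].round(4),"rms",np.sqrt(np.median(s.fun**2)).round(4),"x-range",np.percentile(p[:,0],[1,99]).round(3))
    to(.53,-.19,.13,87,o); return im
E
python3 - <<'E'
from h import *
im=look("a")
E
```

```text
a n 2112 tin y@x.53 -0.1622 yaw -3.7 z 0.0726 rms 0.0012 x-range [0.47  0.586]
t 3.25 pos [ 0.5339 -0.1517  0.1321] rot [ 1.7988e+02 -7.0000e-02  8.7460e+01] F [2.6 1.5 5.7] shift mm [-38.4  -2.2   2.1] turn 0.008
```

{"op": "arm_command", "data": {
  "series": [
    [[0, 0, -6], 0],
    [[-12, 0, -8], 0],
    [[-24, 0, -7], 0],
    [[-24, 0, -2], 0],
    [[-24, 0, 0.5], 0]
  ]
}}

```text
time_s: 3.75
tool_pos: [0.5307, -0.1799, 0.1312]
tool_rot: [-179.9, 0.0, 87.2]
force: [-6.3, -0.6, 18.7]
grip_width: 0.0567
grasp_force: 9.3
```

{"op": "arm_command", "data": {
  "series": [
    [[7, 0, 0], 0],
    [[17, 0, 0], 0],
    [[28, 0, 0], 0],
    [[39, 0, 0], 0],
    [[47, 0, 0], 0]
  ]
}}

```text
time_s: 4.25
tool_pos: [0.5339, -0.131, 0.1322]
tool_rot: [180.0, -0.0, 87.3]
force: [-2.0, 0.0, 10.5]
grip_width: 0.0567
grasp_force: 4.9
```

```bash
python3 - <<'E'
from h import *
im=look("b")
E
```

```text
b n 2105 tin y@x.53 -0.1367 yaw -4.0 z 0.0726 rms 0.0011 x-range [0.471 0.589]
t 4.3 pos [ 0.534  -0.1292  0.1322] rot [ 1.7999e+02 -1.2000e-01  8.7360e+01] F [-3.2  1.6 13.2] shift mm [-60.9  -1.2   2.1] turn 0.006
```

{"op": "arm_command", "data": {
  "series": [
    [[0, 0, -6], 0],
    [[-10, 0, -8], 0],
    [[-20, 0, -7], 0],
    [[-20, 0, -2], 0],
    [[-20, 0, 0], 0]
  ]
}}

```text
time_s: 4.8
tool_pos: [0.5324, -0.1528, 0.1314]
tool_rot: [-180.0, 0.0, 87.2]
force: [-5.4, -0.8, 16.6]
grip_width: 0.0564
grasp_force: 8.4
```

{"op": "arm_command", "data": {
  "series": [
    [[7, 0, 0], 0],
    [[18, 0, 0], 0],
    [[30, 0, 0], 0],
    [[41, 0, 0], 0],
    [[49, 0, 0], 0]
  ]
}}

```text
time_s: 5.3
tool_pos: [0.5357, -0.1018, 0.1322]
tool_rot: [179.9, -0.0, 87.3]
force: [-1.3, 0.5, 7.3]
grip_width: 0.0565
grasp_force: 4.1
```

```bash
python3 - <<'E'
from h import *
im=look("c")
E
```

```text
c n 2004 tin y@x.53 -0.1099 yaw -3.8 z 0.0727 rms 0.0012 x-range [0.473 0.59 ]
t 5.35 pos [ 0.5359 -0.1001  0.1321] rot [ 1.7993e+02 -1.1000e-01  8.7390e+01] F [-2.1  1.5 11. ] shift mm [-90.1  -1.8   1.9] turn 0.007
```

{"op": "arm_command", "data": {
  "series": [
    [[0, 0, -6], 0],
    [[-11, 0, -8], 0],
    [[-22, 0, -7], 0],
    [[-22, 0, -2], 0],
    [[-22, 0, 0], 0]
  ]
}}

```text
time_s: 5.85
tool_pos: [0.5337, -0.1258, 0.1315]
tool_rot: [-180.0, 0.0, 87.2]
force: [-6.1, -0.4, 16.3]
grip_width: 0.0571
grasp_force: 8.7
```

{"op": "arm_command", "data": {
  "series": [
    [[8, 0, 0], 0],
    [[19, 0, 0], 0],
    [[31, 0, 0], 0],
    [[43, 0, 0], 0],
    [[51, 0, 0], 0]
  ]
}}

```text
time_s: 6.35
tool_pos: [0.5372, -0.0725, 0.1321]
tool_rot: [179.9, -0.1, 87.3]
force: [-0.3, 0.2, 6.7]
grip_width: 0.0567
grasp_force: 3.5
```

```bash
python3 - <<'E'
from h import *
im=look("d")
E
```

```text
d n 1934 tin y@x.53 -0.0821 yaw -4.1 z 0.0727 rms 0.0012 x-range [0.475 0.592]
t 6.4 pos [ 0.5373 -0.0708  0.132 ] rot [ 1.7992e+02 -1.2000e-01  8.7410e+01] F [-1.1  1.7  9. ] shift mm [-119.4   -1.9    1.7] turn 0.007
```

{"op": "arm_command", "data": {
  "series": [
    [[0, 0, -6], 0],
    [[-12, 0, -8], 0],
    [[-24, 0, -7], 0],
    [[-24, 0, -2], 0],
    [[-24, 0, 0], 0]
  ]
}}

```text
time_s: 6.9
tool_pos: [0.535, -0.0989, 0.1314]
tool_rot: [-180.0, 0.0, 87.2]
force: [-5.8, -0.3, 17.1]
grip_width: 0.0566
grasp_force: 8.5
```

{"op": "arm_command", "data": {
  "series": [
    [[8, 0, 0], 0],
    [[19, 0, 0], 0],
    [[31, 0, 0], 0],
    [[42, 0, 0], 0],
    [[49, 0, 0], 0]
  ]
}}

```text
time_s: 7.4
tool_pos: [0.5383, -0.0475, 0.1322]
tool_rot: [179.9, -0.1, 87.3]
force: [-0.6, 0.4, 8.8]
grip_width: 0.0566
grasp_force: 4.0
```

{"op": "arm_command", "data": {
  "series": [
    [[0, 0, 0], 0],
    [[0, 0, 0], 0],
    [[0, 0, -1], 0],
    [[0, 0, -10], 0],
    [[0, 0, -50], 0]
  ]
}}

```text
time_s: 7.9
tool_pos: [0.534, -0.0481, 0.1775]
tool_rot: [-179.5, 0.1, 87.3]
force: [0.8, 0.1, -0.4]
grip_width: 0.0563
grasp_force: 0.0
```

{"op": "arm_command", "data": {
  "series": [
    [[-40, 0, -20], 0],
    [[-85, 0, -30], 0],
    [[-130, 0, -40], 0],
    [[-175, 0, -50], 0],
    [[-220, 0, -50], 0]
  ]
}}

```text
time_s: 8.4
tool_pos: [0.5274, -0.27, 0.2327]
tool_rot: [179.9, -0.0, 87.3]
force: [0.9, 0.1, 0.0]
grip_width: 0.0564
grasp_force: 0.0
```

```bash
python3 - <<'E'
from h import *
im=look("e");cv2.imwrite("pics/s2.png",im)
im,d,W=cloud("top");cv2.imwrite("pics/t2.png",cv2.resize(im[165:305,195:445],None,fx=3.2,fy=3.2,interpolation=cv2.INTER_CUBIC))
r,p=tin(W,.1,.135);print(r)
E
```

```text
e n 1735 tin y@x.53 -0.056 yaw -4.0 z 0.0725 rms 0.0013 x-range [0.476 0.593]
t 8.45 pos [ 0.5241 -0.2796  0.2323] rot [179.93   0.43  86.75] F [-1.  -5.   1.3] shift mm [ 90.6   0.7 101.6] turn -0.004
((0.5381649136543274, -0.05888589099049568), (0.09057461470365524, 0.11841744929552078), 85.7149429321289)
```

View pics/t2.png

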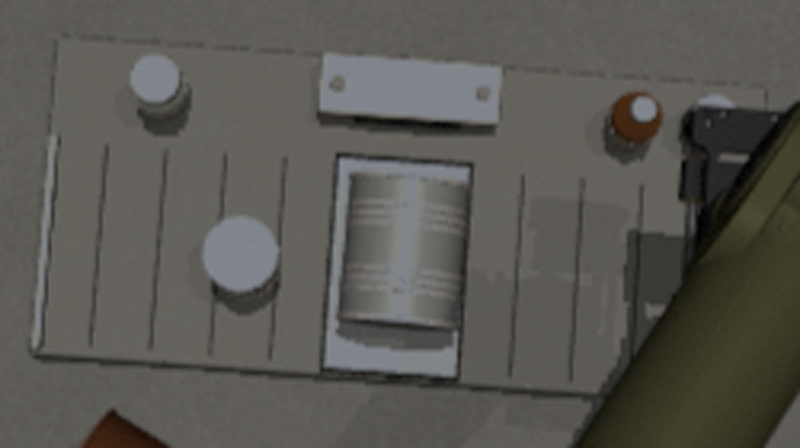

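The tin lies on the middle of the plate, within about 3 mm along the deck and 6 mm across, and nearly square. The bystanders show no movement. Next I'll let the arm settle and confirm the tin is at rest before handing in.

{"op": "arm_command", "data": {
  "series": [
    [[0, 0, 0], 0],
    [[0, 0, 0], 0],
    [[0, 0, 0], 0],
    [[0, 0, 0], 0],
    [[0, 0, 0], 0]
  ]
}}

```text
time_s: 9.0
tool_pos: [0.5275, -0.2671, 0.2311]
tool_rot: [180.0, -0.0, 87.4]
force: [-0.3, -0.4, -0.3]
grip_width: 0.0563
grasp_force: 0.0
```

```bash
python3 - <<'E'
from h import *
look("f"); im,d,W=cloud("top"); print(tin(W,.1,.135)[0]); print(env.sign_off())
E
```

```text
f n 1737 tin y@x.53 -0.056 yaw -4.0 z 0.0727 rms 0.0013 x-range [0.477 0.593]
t 9.05 pos [ 0.5275 -0.2674  0.2311] rot [ 1.7999e+02 -2.0000e-02  8.7380e+01] F [-0.5 -0.1 -0.8] shift mm [ 77.4  -1.  101.1] turn 0.007
((0.5382571220397949, -0.05943641811609268), (0.08888519555330276, 0.11887173354625702), 86.62804412841797)
the job is handed in; nothing more can be done
None
```

The tin was rolled about 125 mm (2.5 rad) onto the plate and measured at rest about 4 mm from the middle along the deck, 6 mm across it and 2° off square; the hand is clear and the job was handed in at about 9 s, with no verdict returned.

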